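Jack a nozzle body up to the test head on a ratchet lift

TASK

Stand the white nozzle body upright, collar down, on the deck of the ratchet lift under the test head and slide it back until it is fully home in the vee stop. Then pump the lift's lever with full strokes, one tooth at a time, until the nozzle pushes the sprung rubber seal up into the head; stop at that tooth, because one more would crush the seal, and leave the lever to rise by itself. Leave the other things on the shelf where they are.

Things in the scene. Friction and masses are not known exactly. Their poses are not given: they have to be found in the camera images.
- nozzle_centre (a point): Centre of the white plastic nozzle body, 60 mm above its underside, z up its axis; it starts upright on the shelf. Round: ribbed collar 56 mm diameter up to 32 mm height, barrel 40 mm diameter from 32 to 102 mm (45 mm bead at 84 to 92), stub 32 mm diameter up to 120 mm, its full height. About 130 g. It and the strainer cup stand left and right of the stand's front, either way round.
- stand: Fixed stainless test stand; origin on the shelf under the axis of lift and head; x away from the robot's side, y left, z up. Lever on the right (-y). Cabinet with acrylic doors at x 0 to 180, y 120 to 290, 400 mm high, gauge on top to 470. Base plate 12 mm thick, x -65 to 120, y -95 to 120. Ratchet housing under the deck: 84 mm square, 99 mm high.
- vee_home (a point): Middle of the upper face of the aluminium deck; rises with the lift; axes as stand. The centre of the nozzle's underside stands here when fully home. Deck: x -47 to 51, y -48 to 48 mm. At its rear two stop blocks 22 mm high form a 90 degree vee, open to -x; home, the collar touches both, at 45 degrees left and right of +x. The nozzle hides them from the front.
- seal_rest (a point): Middle of the under face of the black rubber seal ring at rest, 286 mm above the shelf, on the axis of lift and head. Ring 44 mm in diameter; above it, from 306 mm, the steel head, 60 mm in diameter. They leave no room for a gripper that points straight down over the deck; one tilted about 40 degrees, leaning back towards the robot (-x), fits.
- bracket (a point): Point on the axis at the under face of the steel bracket that carries the head, 346 mm above the shelf. The bracket is 28 mm thick, reaches from x -23 to 47 mm and runs left from y -35 mm to the cabinet.
- palm_pad (a point): Middle of the upper face of the black rubber palm pad on the ratchet lever, moving with it. At rest 243 mm right (-y) of the lift's axis, 140 mm above the shelf. Pad 90 mm along x, 52 across, 18 thick; it slopes up 0.30 rad to the right at rest. A full stroke takes its middle 79 mm down and 11 mm to the right. Pressing takes 4 to 9 N; a spring raises it when let go.
- lever_pivot (a point): Pivot of the ratchet lever, its axis along the stand's x: 55 mm right of the lift's axis, 72 mm above the shelf.
- lever (a joint): Angle of the ratchet lever, rad: 0 at rest (pad up), 0.40 with the pad pressed to its stop. Each stroke beyond about 0.36 and back advances the lift by exactly one tooth; on a shorter stroke the ratchet may not catch and the lift drops back.
- lift (a joint): Height of the lift above its lowest position, m. The deck's upper face is 112 mm above the shelf at 0. The ratchet holds at every 12 mm (one tooth) and does not let it down. It starts on the tooth at 0, 12 or 24 mm (now and then up to 1.5 mm lower). A stroke raises it about 3 mm past the next tooth; it settles on it. With the nozzle on the deck, its stub meets the seal at 54 mm and seals at 60 mm.
- seal (a joint): How far the sprung seal ring is pushed up into the head, m: 0 at rest; 6 mm with the nozzle jacked to the right tooth (a steel pin then stands that much farther out of the bracket's top); 18 mm, crushed, one tooth later. It may show 9 mm in passing during the last stroke.
- strainer_cup: Bystander: white plastic strainer cup, open at the top, 64 mm in diameter, 85 mm high; origin under its centre.
- cone_tip0: Bystander: brown ceramic cone tip, foot 48 mm in diameter, 46 mm high; origin under its centre.
- cone_tip1: Bystander: a second such cone tip.
- cone_tip2: Bystander: a third such cone tip.
- jug: Bystander: clear measuring jug, 90 mm in diameter, 140 mm high; origin under its centre.
- brush: Bystander: cleaning brush, 170 mm long, lying.
- spanner: Bystander: spanner, 180 mm long, lying.
There are look-alikes about, which are no part of the job. What is shaped like the part that bears nozzle_centre but blue is not meant.

How it is judged (in metres and radians):
On the way, in this order (a step that is already met when the one before it is completed fails the run):
1. the nozzle body stands upright on the deck, home in the vee stop, the seal still untouched (horizontal distance between nozzle_centre and vee_home below 0.004 m and z of nozzle_centre in the frame of vee_home between 0.056 and 0.064 m and angle between nozzle_centre's own z axis and vertical below 0.05 rad and value of joint seal below 0.002 m), for 0.2 s.
2. the lever is pressed for a full stroke while the nozzle stands home (value of joint lever above 0.33 rad and horizontal distance between nozzle_centre and vee_home below 0.005 m).
3. the nozzle has pushed the seal up into the head (value of joint seal above 0.003 m), for 0.1 s.
At the end, for the whole second after the job is handed in: The nozzle stands upright (within 3 degrees) on the deck, within 4 mm of home in the vee; the lift rests on the tooth at 60 mm (57 to 64), the seal is pushed up 3 to 10 mm, and the lever is back up (under 0.04 rad) (horizontal distance between nozzle_centre and vee_home below 0.004 m and z of nozzle_centre in the frame of vee_home between 0.056 and 0.064 m and angle between nozzle_centre's own z axis and vertical below 0.05 rad and value of joint seal between 0.003 and 0.01 m and value of joint lift between 0.057 and 0.064 m and value of joint lever below 0.04 rad); the robot touches nothing.
It fails at once if the seal is crushed: pushed up more than 13 mm (value of joint seal above 0.013 m).
It fails at once if a bystander is moved more than 30 mm (distance of any of strainer_cup, cone_tip0, cone_tip1, cone_tip2, jug, brush, spanner from where it was at the start of the episode above 0.03 m).
It also fails if it takes over 72 s, if anything falls off the work surface, if the arm or the gripper's body presses on something with over 40 N, if the wrist force passes 120 N, or if a joint passes its speed limit or range.

ROBOT

A 6-joint arm with a two-finger parallel gripper is mounted at the origin on the work surface. World frame = base frame: x ahead of the robot, y to its left, z up, the work surface at z = 0. Lengths are in mm, angles in rad, forces in N, time in s.
With the tool pointing down it reaches from about 300 to 775 mm from the base axis. Payload 14.6 kg.
Tool frame: the origin (TCP) lies between the finger pads; the fingertips stand 8 mm ahead of it and the grasp point (between the pads) lies 11 mm behind it; z points along the fingers, y is the direction in which the jaws open and shut (so a half turn about z gives the same grasp; the last joint's range is limited). The gripper opens to 94 mm and grips with 3 to 60 N. Pads are 16 mm wide; open, the fingers measure 119 mm over their backs; the gripper's body (75 mm by 177 mm) begins 78 mm behind the grasp point.
Start: joints at [-1.259, 0.3, 1.521, -0, 1.321, -0.067], TCP at [203.386, -511.003, 213.446] pointing down, gripper open.
Joint ranges: [-3.03, 3.03], [-0.79, 2.21], [0.23, 2.52], [-1.04, 4.18], [0, 3.07], [-2.55, 2.55]. Speed limits (rad/s): [2.22, 2.22, 2.57, 3.14, 3.14, 3.14].

INTERFACE

Orientations are given as [roll, pitch, yaw] about the fixed x, y, z axes, in that order (R = Rz(yaw) Ry(pitch) Rx(roll)).
In Python, from cell import manip, cams, models gives the robot as it stands. The module is installed in compiled form; this text tells all that it offers.
- The arm moves only by the shell command python3 -m pendant 'ROWS' [OPENING] [FORCE]. ROWS is JSON, a list that holds one entry, the list of rows, each a list of 4 numbers: the shift along the tool's x, y, z in cm, then the turn about the tool's z in rad. In form: [[[x, y, z, roll], ...]]. A call has 1 to 5 rows; each row is the pose to reach, as a shift and turn from the pose commanded when the call began, along the tool's axes at that moment; what a row does not reach only later rows make up. A row lasts 1/10 s, in which the tool goes at most 50 mm and 8.59 degrees, less where a joint would pass 70% of its speed; a pose out of reach is approached as far as the arm can. A call with a gripper value outside its range is refused whole. OPENING is the opening, from -1 (shut) to 1 (fully open), so that 0 is half open, set as the call begins (- or left out, the last holds). The fingers move at their own pace and stop on an object; FORCE is the grip in N (left out, the last holds). Time passes only in rows, so rows that repeat a pose let the fingers close. It gives the time, the measured TCP pose, the force and the opening at its end, in the units of the state.
- manip.read_state(): the state, without advancing time (a new reading comes with each control period).
- cams.camera(name): name is "scene" or "top"; returns a dict with "frame" (400x640x3 uint8, red, green, blue), "K" (3x3 intrinsics, pixels), "pose" (4x4, takes a point from camera to world coordinates). Camera axes: x right, y down, z forward; pixel columns grow to the right and rows downward; lengths in mm; the calibration is good to about 2 mm. A picture is of the moment at which its call begins. There is no depth.
- manip.sign_off(): hands the job in, once; it reports no verdict.
Trained networks look in the newest picture that a camera, given by its name, has taken for a name from the list of things; names that differ only in an ending like _2 or _b are one class to them, and where a whole thing is asked for, a point or a joint stands for the part that bears it (a point fixed in the world has none). Each returns a list of dicts, best first, with "score" (0 to 1); they miss things now and then, are a little off and sometimes report something else, mostly with a low value. They report only what shows in the picture. A call takes as long as a camera call. They do not tell look-alikes from the thing itself.
- models.regions_of(camera, name): "pixels" (400x640 bool, what is visible of it) and "point" ([column, row] in pixels, amid what is visible of it).
The state is a dict: "clock": time; "joints": joint angles; "qd": joint speeds; "effort": joint torques, N m; "eef_pos": TCP position; "eef_rot": TCP orientation; "wrist_force": force on the tool from outside, world axes, zero at the start; "moment": the same for the moment, N m; "finger_gap": finger opening in mm.
Only numpy, scipy, OpenCV 4.12 (cv2) and the standard library are available. Lean on these libraries where they do the work, as an engineer would, in place of code of your own. Each camera call takes 0.05 s, during which the arm holds its last target.

## Working session

There is one attempt and no reset: what is moved stays moved. The work goes in short steps, Python scripts to look and compute and a shell command to move; the robot and the scene stay as the last step left them, time stands still between calls to the robot, and variables do not carry over. Pictures are saved under pics/ and viewed, and the job is handed in when it is done.

```bash
mkdir -p pics; ls; cat > h.py <<'E'
import numpy as np, cv2
from cell import manip, cams, models
def snap(name,fn):
    c=cams.camera(name); cv2.imwrite('pics/'+fn,c['frame'][:,:,::-1]); return c
def proj(c,p):
    T=np.linalg.inv(c['pose']); q=T[:3,:3]@np.array(p,float)+T[:3,3]; u=c['K']@q; return u[:2]/u[2]
def ray(c,px):
    d=c['pose'][:3,:3]@np.linalg.inv(c['K'])@np.array([px[0],px[1],1.]); return c['pose'][:3,3],d/np.linalg.norm(d)
def onz(c,px,z):
    o,d=ray(c,px); return o+d*(z-o[2])/d[2]
E
python3 - <<'E'
from h import *
print(manip.read_state())
for n in ('scene','top'):
    c=snap(n,n+'0.png'); print(n,c['K'].tolist(),c['pose'].round(3).tolist())
    for k in ['nozzle_centre','stand','vee_home','seal_rest','bracket','palm_pad','lever_pivot','lever','lift','seal','strainer_cup','cone_tip0','jug','brush','spanner']:
        try:
            print(k,[(round(r['score'],2),np.round(r['point']).tolist(),int(r['pixels'].sum())) for r in models.regions_of(n,k)])
        except Exception as e: print(k,e)
E
```

```text
pics
{'clock': 0.0, 'joints': array([-1.25859913e+00,  3.00498081e-01,  1.52160435e+00, -1.65479800e-05,
        1.32070201e+00, -6.66092930e-02]), 'qd': array([0.00027453, 0.00017922, 0.00062351, 0.00096084, 0.00044864,
       0.00016901]), 'effort': array([-1.03034567e-03, -5.31807625e+01, -3.52737200e+01,  7.06864544e-02,
        2.42740806e-02, -8.43264411e-05]), 'eef_pos': array([ 203.30367646, -510.76088606,  212.86168689]), 'eef_rot': array([-3.14038249e+00, -6.46637811e-05,  3.78810554e-01]), 'wrist_force': array([-0.56513397,  0.82055472,  0.1303779 ]), 'moment': array([-0.00193802,  0.0449978 , -0.0290453 ]), 'finger_gap': 93.95019426832526}
scene [[423.76490383749245, 0.0, 317.4631472247046], [0.0, 423.76490383749245, 200.7769376617513], [0.0, 0.0, 1.0]] [[0.206, 0.54, -0.816, 1654.212], [0.978, -0.095, 0.184, -324.584], [0.022, -0.836, -0.548, 995.492], [0.0, 0.0, 0.0, 1.0]]
nozzle_centre [(0.98, [254.0, 263.0], 449), (0.71, [230.0, 248.0], 407)]
stand [(0.9, [416.0, 239.0], 15463)]
vee_home [(0.83, [358.0, 241.0], 684)]
seal_rest [(0.64, [417.0, 235.0], 15298)]
bracket [
[... 818 characters left out ...]
8.0, 213.0], 297), (0.7, [399.0, 184.0], 329)]
stand [(0.87, [223.0, 145.0], 14322)]
vee_home [(0.69, [288.0, 179.0], 769)]
seal_rest [(0.76, [223.0, 149.0], 14386), (0.46, [289.0, 249.0], 521)]
bracket [(0.8, [223.0, 149.0], 14094)]
palm_pad [(0.62, [365.0, 170.0], 911), (0.4, [239.0, 245.0], 185)]
lever_pivot [(0.94, [219.0, 149.0], 14283)]
lever [(0.76, [363.0, 172.0], 1016)]
lift [(0.74, [288.0, 177.0], 772)]
seal [(0.46, [274.0, 157.0], 32)]
strainer_cup [(0.69, [203.0, 232.0], 463)]
cone_tip0 [(0.78, [366.0, 253.0], 184), (0.63, [237.0, 246.0], 207), (0.61, [340.0, 230.0], 187)]
jug [(0.64, [455.0, 143.0], 1361)]
brush [(0.76, [289.0, 250.0], 538)]
spanner [(0.58, [404.0, 271.0], 373)]
```

View pics/scene0.png

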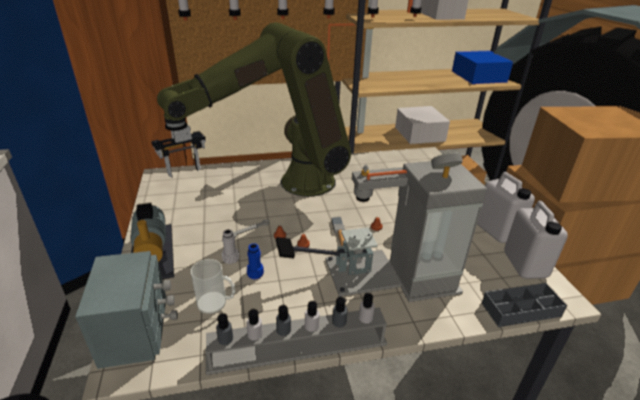

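View pics/top0.png

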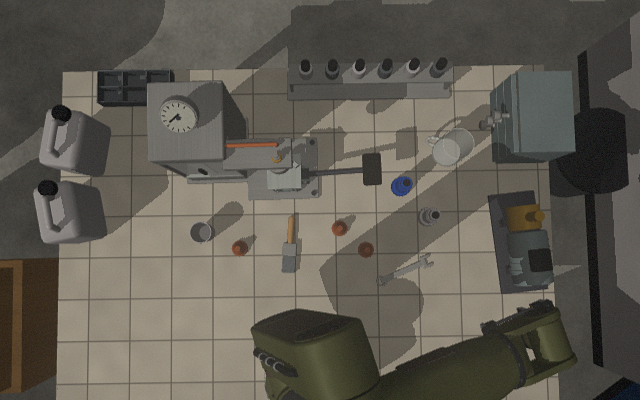

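```bash
python3 - <<'E'
import cv2
t=cv2.imread('pics/top0.png'); s=cv2.imread('pics/scene0.png')
cv2.imwrite('pics/top0z.png',cv2.resize(t[70:220,220:400],None,fx=4.4,fy=4,interpolation=cv2.INTER_CUBIC)[:600,:792])
cv2.imwrite('pics/scene0z.png',cv2.resize(s[140:300,260:460],None,fx=4,fy=3.75,interpolation=cv2.INTER_CUBIC))
E
```

```text
(no output)
```

View pics/top0z.png

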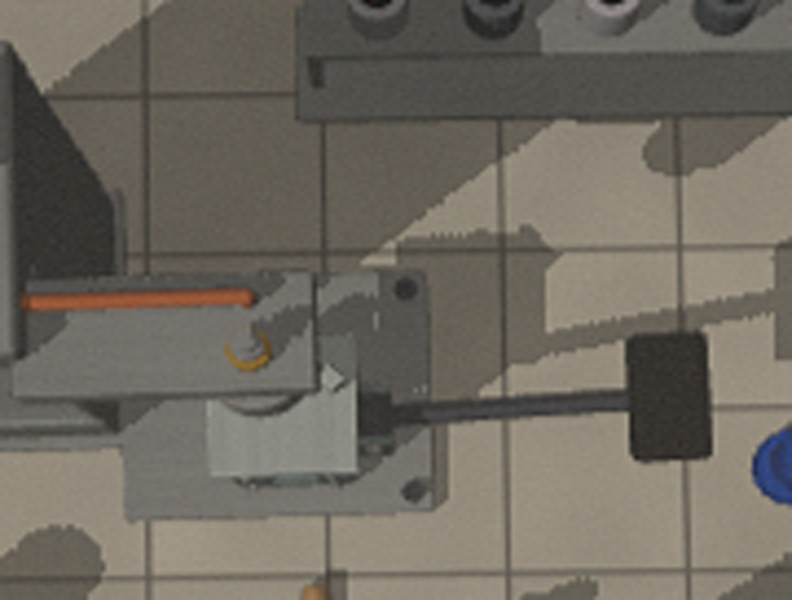

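View pics/scene0z.png

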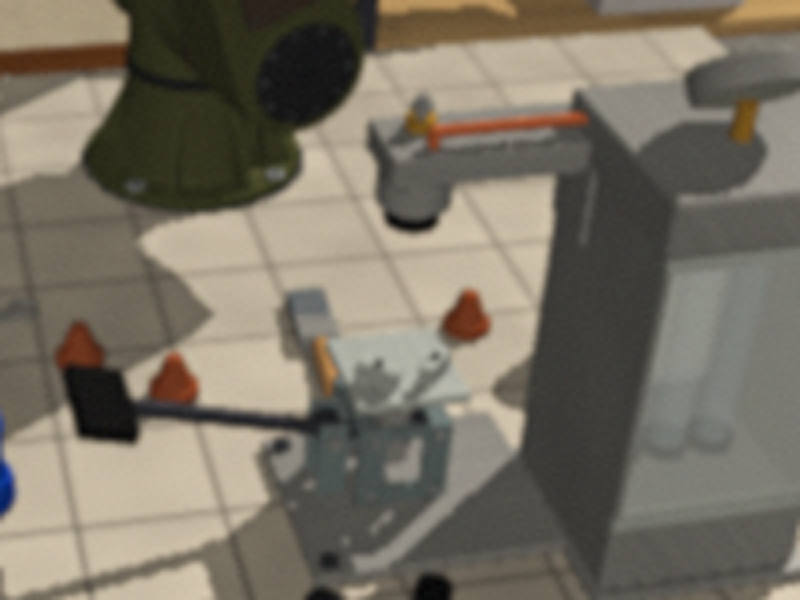

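```bash
cat > fit.py <<'E'
from h import *
from scipy.optimize import least_squares
import pickle
def run():
    top=cams.camera('top'); sc=cams.camera('scene')
    obs=[]
    def a(c,z,p,P): 
        f=(4.4,4,220,70) if c is top else (4,3.75,260,140)
        obs.append((c,np.array([z[0]/f[0]+f[2],z[1]/f[1]+f[3]])-0.4,P,p))
    a(top,(434,510),0,(-65,-95,12)); a(top,(427,270),0,(120,-95,12)); a(top,(125,520),0,(-65,120,12))
    a(top,(356,473),1,(-47,-48,112)); a(top,(210,475),1,(-47,48,112))
    a(top,(669,397),2,None)
    a(sc,(332,343),1,(-47,-48,112)); a(sc,(432,330),1,(-47,48,112)); a(sc,(467,398),1,(51,48,112)); 
    a(sc,(100,404),2,None)
    a(top,(248,346),0,(0,0,382))
    a(sc,(370,125),0,(-23,-35,374))
    def P(t,p,P):
        x,y,w,l=t
        if P is None: P=(0,-243,140)
        c,s=np.cos(w),np.sin(w)
        return np.array([x+c*P[0]-s*P[1],y+s*P[0]+c*P[1],P[2]+(l if p==1 else 0)])
    def res(t): return np.concatenate([proj(c,P(t,p,Q))-u for c,u,Q,p in obs])
    r=least_squares(res,[450,50,0,12],loss='soft_l1')
    print(r.x.round(3)); print(res(r.x).reshape(-1,2).round(1).tolist())
run()
from h import *
def tri(a,pa,b,pb):
    o1,d1=ray(a,pa);o2,d2=ray(b,pb)
    A=np.stack([d1,-d2],1); s=np.linalg.lstsq(A,o2-o1,rcond=None)[0]
    p,q=o1+s[0]*d1,o2+s[1]*d2; return (p+q)/2,np.linalg.norm(p-q)
top=cams.camera('top'); sc=cams.camera('scene')
R={}
for n in ('nozzle_centre','palm_pad'):
    for i,r in enumerate(models.regions_of('top',n)):
      for j,q in enumerate(models.regions_of('scene',n)):
        print(n,np.round(r['point']),np.round(q['point']),[np.round(v,1) for v in tri(top,r['point'],sc,q['point'])])
E
python3 fit.py; python3 - <<'E'
import cv2
t=cv2.imread('pics/top0.png'); s=cv2.imread('pics/scene0.png')
import numpy as np
a=cv2.resize(t[190:240,400:460],(600,500),interpolation=cv2.INTER_CUBIC)
b=cv2.resize(s[220:275,215:235+10],(0,0),fx=9,fy=9,interpolation=cv2.INTER_CUBIC)
b=cv2.resize(s[222:282,215:275],(600,600),interpolation=cv2.INTER_CUBIC)
cv2.imwrite('pics/nt.png',a);cv2.imwrite('pics/ns.png',b)
E
```

```text
[6.06738e+02 5.42250e+01 1.30000e-02 1.78950e+01]
[[0.3, 0.0], [0.2, -0.3], [-0.5, -0.5], [1.0, -0.3], [-0.2, 0.2], [-0.7, -0.4], [-1.8, -0.1], [0.3, 0.2], [1.1, -0.0], [1.0, -2.9], [0.3, 0.3], [-0.8, -2.2]]
nozzle_centre [400. 186.] [228. 248.] [array([ 561.8, -322.8,  102.5]), np.float64(93.8)]
nozzle_centre [400. 186.] [254. 265.] [array([ 572. , -288.8,   33.9]), np.float64(4.3)]
nozzle_centre [429. 214.] [228. 248.] [array([ 485.4, -369.3,   50.3]), np.float64(5.4)]
nozzle_centre [429. 214.] [254. 265.] [array([ 498.1, -333.7,  -13.2]), np.float64(93.5)]
nozzle_centre [202. 230.] [228. 248.] [array([512.1, -57.9, 199.5]), np.float64(651.1)]
nozzle_centre [202. 230.] [254. 265.] [array([494.9,  -3.9,  75.4]), np.float64(595.3)]
palm_pad [366. 171.] [290. 251.] [array([ 607.1, -175.9,  109. ]), np.float64(2.1)]
palm_pad [222. 150.] [290. 251.] [array([654.5,  13.3, 188.7]), np.float64(397.9)]
```

View pics/nt.png

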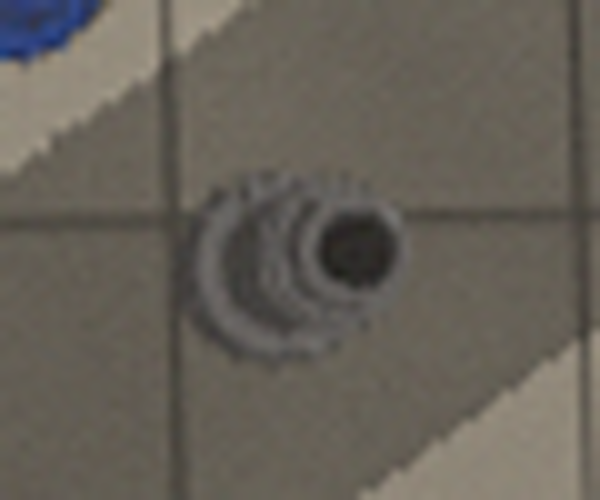

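View pics/ns.png

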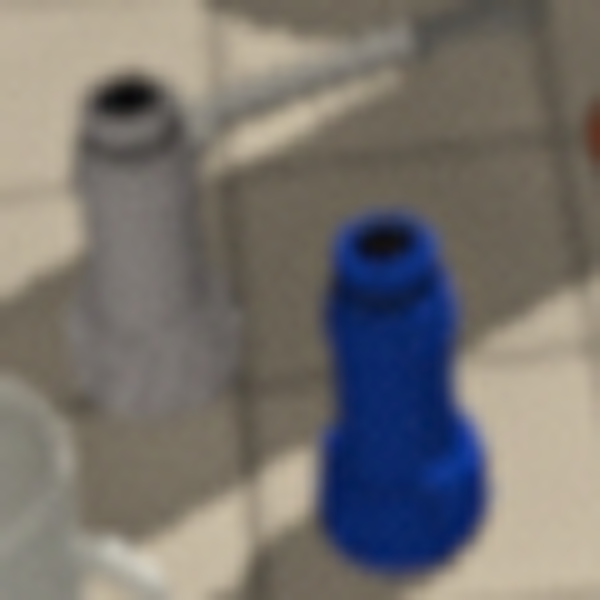

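```bash
python3 - <<'E'
from h import *
top=cams.camera('top'); sc=cams.camera('scene')
o1,d1=ray(top,(435.4,214.5));o2,d2=ray(sc,(227.7,231.5))
A=np.stack([d1,-d2],1); s=np.linalg.lstsq(A,o2-o1,rcond=None)[0]; print(o1+s[0]*d1,o2+s[1]*d2)
print(onz(top,(435.4,214.5),120),onz(top,(428.2,216.2),32), onz(sc,(227.7,231.5),120))
# projections of stand with lift 12,24
x,y,w=606.7,54.2,.013
def W(P): 
    c,s=np.cos(w),np.sin(w); return (x+c*P[0]-s*P[1],y+s*P[0]+c*P[1],P[2])
for n,c in (('top',top),('scene',sc)):
    img=c['frame'][:,:,::-1].copy(); k=4; img=cv2.resize(img,None,fx=k,fy=k,interpolation=cv2.INTER_CUBIC)
    def poly(Ps,col,cl=True):
        q=np.array([(proj(c,W(P))+.5)*k for P in Ps]).round().astype(int); cv2.polylines(img,[q.reshape(-1,1,2)],cl,col,1,cv2.LINE_AA)
    poly([(-65,-95,12),(120,-95,12),(120,120,12),(-65,120,12)],(0,255,255))
    for l,col in((0,(255,0,0)),(12,(0,255,0)),(24,(0,0,255))):
        poly([(-47,-48,112+l),(51,-48,112+l),(51,48,112+l),(-47,48,112+l)],col)
    poly([(-23,-35,374),(47,-35,374),(47,120,374),(-23,120,374)],(255,0,255))
    for r,z in((30,306),(22,286)): poly([(r*np.cos(t),r*np.sin(t),z) for t in np.linspace(0,6.28,40)],(255,255,0))
    cs,sn=np.cos(.3),np.sin(.3)
    poly([(sx*45,-243-sy*26*cs,140+sy*26*sn) for sx,sy in((1,1),(1,-1),(-1,-1),(-1,1))],(0,165,255))
    poly([(0,120,400),(180,120,400),(180,290,400),(0,290,400)],(0,255,0))
    u,v=(225,120) if n=='top' else (265,150)
    cv2.imwrite('pics/ov_%s.png'%n,img[v*k:v*k+ (400 if n=='top' else 520),u*k:u*k+760])
E
```

```text
[ 479.83048354 -369.30689913  118.39431803] [ 480.09990213 -367.26354977  117.93447692]
[ 479.75312351 -368.93535189  120.        ] [ 479.24439718 -367.67956206   32.        ] [ 482.8634298  -367.16309377  120.        ]
```

View pics/ov_top.png

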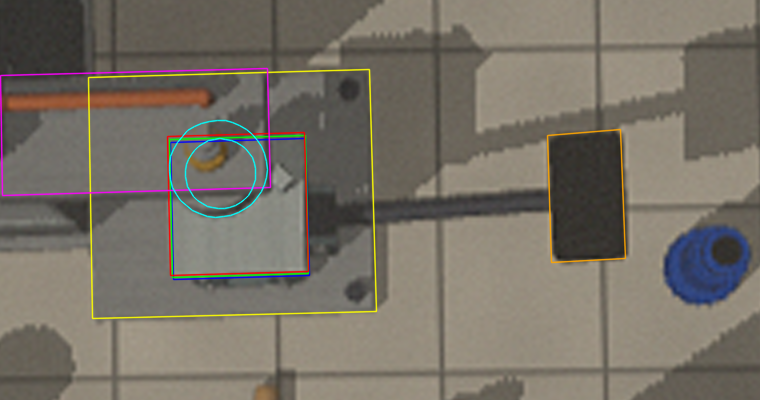

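View pics/ov_scene.png

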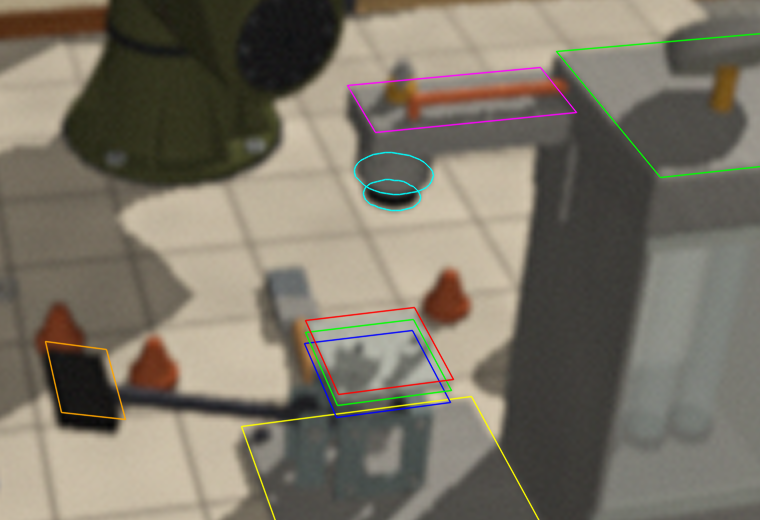

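```bash
cat > ov.py <<'E'
from h import *
def overlay(c,fn,win,k,x,y,w,lifts,noz=None,blocks=True):
    def W(P): 
        cc,s=np.cos(w),np.sin(w); return (x+cc*P[0]-s*P[1],y+s*P[0]+cc*P[1],P[2])
    img=cv2.resize(c['frame'][:,:,::-1],None,fx=k,fy=k,interpolation=cv2.INTER_CUBIC)
    plain=img.copy()
    def poly(Ps,col,cl=True,T=W):
        q=np.array([(proj(c,T(P))+.5)*k for P in Ps]).round().astype(int); cv2.polylines(img,[q.reshape(-1,1,2)],cl,col,1,cv2.LINE_AA)
    poly([(-65,-95,12),(120,-95,12),(120,120,12),(-65,120,12)],(0,255,255))
    cols=[(255,0,0),(0,255,0),(0,0,255)]
    for l,col in zip(lifts,cols):
        poly([(-47,-48,112+l),(51,-48,112+l),(51,48,112+l),(-47,48,112+l)],col)
    for z in(374,346): poly([(-23,-35,z),(47,-35,z),(47,120,z),(-23,120,z)],(255,0,255))
    for r,z in((30,306),(22,286)): poly([(r*np.cos(t),r*np.sin(t),z) for t in np.linspace(0,6.28,40)],(255,255,0))
    if noz is not None:
        for r,z in((28,0),(28,32),(20,32),(20,102),(16,120)): poly([(noz[0]+r*np.cos(t),noz[1]+r*np.sin(t),z+(noz[2] if len(noz)>2 else 0)) for t in np.linspace(0,6.28,40)],(255,255,0),True,lambda P:P)
    u,v,wd,h=win
    s=[i[v*k:(v+h)*k,u*k:(u+wd)*k] for i in (plain,img)]
    cv2.imwrite('pics/'+fn,np.hstack(s))
E
python3 - <<'E'
from ov import *
sc=cams.camera('scene')
overlay(sc,'a1.png',(332,158,56,100),7,606.7,54.2,.013,[0,12,24])
E
```

```text
(no output)
```

View pics/a1.png

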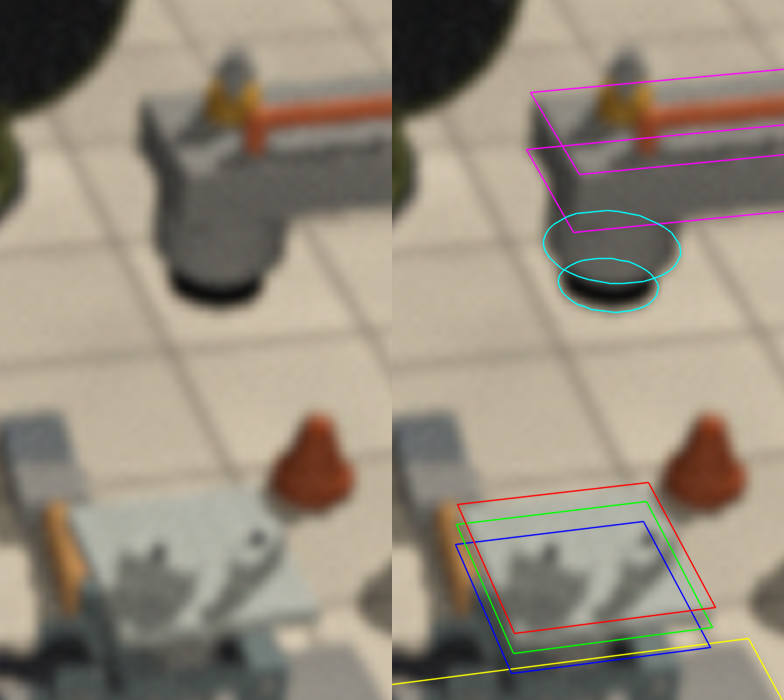

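```bash
python3 -m pendant '[[[0,0,-5,0],[0,0,-10,0],[0,0,-15,0],[0,3,-15,0],[0,8,-15,0]]]'; python3 -m pendant '[[[0,5,0,0],[0,10,0,0],[0,15,0,0],[0,20,0,0],[0,25,0,0]]]'; python3 -c "
from h import *
s=manip.read_state();print(s['clock'],s['joints'].round(3),s['eef_pos'].round(1),s['eef_rot'].round(3))"
```

```text
clock: 2.8
eef_pos: [233.1, -585.5, 367.1]
eef_rot: [3.136, 0.0, 0.379]
wrist_force: [-0.4, 0.2, 0.7]
finger_gap: 94.1
clock: 3.3
eef_pos: [288.1, -724.1, 338.8]
eef_rot: [3.123, -0.0, 0.379]
wrist_force: [0.4, 0.8, 1.4]
finger_gap: 94.0
3.3 [-1.239e+00  9.470e-01  2.340e-01  1.000e-03  1.942e+00 -4.700e-02] [ 288.1 -724.1  338.8] [ 3.123 -0.     0.379]
```

```bash
python3 -m pendant '[[[0,5,0,0],[0,10,0,0],[0,10,0,0],[0,10,0,0],[0,10,0,0]]]';  python3 -c "
from h import *
s=manip.read_state();print(s['clock'],s['joints'].round(3),s['eef_pos'].round(1),s['eef_rot'].round(3))"
```

```text
clock: 3.8
eef_pos: [296.6, -745.6, 313.0]
eef_rot: [3.082, 0.0, 0.379]
wrist_force: [-0.7, 0.3, 0.9]
finger_gap: 93.9
3.8 [-1.239  0.98   0.235  0.003  1.867 -0.046] [ 296.6 -745.6  313. ] [3.082 0.    0.379]
```

```bash
for i in 1 2; do python3 -m pendant '[[[0,3,-5,0],[0,6,-10,0],[0,10,-15,0],[0,13,-20,0],[0,16,-25,0]]]' | head -3;  python3 -c "
from h import *
s=manip.read_state();print(s['clock'],s['joints'].round(3),s['eef_pos'].round(1),s['eef_rot'].round(3))"; done;  python3 -m pendant '[[[0,0,0,0],[0,0,0,0]]]'
```

```text
clock: 4.3
eef_pos: [283.4, -712.2, 397.4]
eef_rot: [3.053, 0.0, 0.379]
4.3 [-1.241  0.87   0.236  0.005  1.948 -0.047] [ 283.4 -712.2  397.4] [3.053 0.    0.379]
clock: 4.8
eef_pos: [269.5, -677.2, 467.0]
eef_rot: [3.025, -0.0, 0.379]
4.8 [-1.245  0.774  0.236  0.007  2.015 -0.049] [ 269.5 -677.2  467. ] [ 3.025 -0.     0.379]
clock: 5.0
eef_pos: [269.6, -677.7, 466.6]
eef_rot: [3.024, 0.0, 0.379]
wrist_force: [0.5, 0.3, -0.2]
finger_gap: 94.0
```

```bash
cat > st.py <<'E'
from h import *
from scipy.spatial.transform import Rotation as R
s=manip.read_state();M=R.from_euler('xyz',s['eef_rot']).as_matrix()
print(round(s['clock'],2),'q',s['joints'].round(3),'p',s['eef_pos'].round(1),'F',s['wrist_force'].round(1),'gap',round(s['finger_gap'],1));print('tool axes (cols)',M.round(3).tolist())
import sys
if len(sys.argv)>3:
    t=np.array([float(v) for v in sys.argv[1:4]]); print('shift cm', (M.T@(t-s['eef_pos'])/10).round(2))
E
python3 -m pendant '[[[0,0,0,0.13],[0,0,0,0.26],[0,0,0,0.379]]]'; python3 st.py 620 95 600
```

```text
clock: 5.3
eef_pos: [269.7, -677.9, 465.6]
eef_rot: [3.034, -0.044, -0.003]
wrist_force: [0.2, -0.3, -0.3]
finger_gap: 94.3
5.3 q [-1.245  0.776  0.236  0.007  2.014  0.335] p [ 269.7 -677.9  465.6] F [ 0.2 -0.3 -0.3] gap 94.3
tool axes (cols) [[0.999, -0.008, 0.043], [-0.003, -0.994, -0.108], [0.044, 0.107, -0.993]]
shift cm [ 35.33 -75.68 -20.16]
```

```bash

python3 -m pendant '[[[2,-4.4,-1.2,0],[4,-8.8,-2.4,0],[6,-13.2,-3.6,0],[8,-17.6,-4.8,0],[10,-22,-6,0]]]' | head -2
python3 -m pendant '[[[2,-4.4,-1.2,0],[4,-8.8,-2.4,0],[6,-13.2,-3.6,0],[8,-17.6,-4.8,0],[10,-22,-6,0]]]' | head -2
python3 -m pendant '[[[2,-4.4,-1.2,0],[4,-8.8,-2.4,0],[6,-13.2,-3.6,0],[8,-17.6,-4.8,0],[10,-22,-6,0]]]' | head -3
python3 st.py 620 95 600
```

```text
clock: 5.8
eef_pos: [363.7, -460.0, 504.5]
clock: 6.3
eef_pos: [461.7, -234.6, 544.6]
clock: 6.8
eef_pos: [559.6, -8.9, 584.6]
eef_rot: [3.032, -0.043, 0.002]
6.8 q [-0.031  0.395  0.541 -0.13   2.156  1.466] p [559.6  -8.9 584.6] F [-0.1 -0.2  1.1] gap 94.1
tool axes (cols) [[0.999, -0.002, 0.043], [0.002, -0.994, -0.109], [0.043, 0.109, -0.993]]
shift cm [  6.12 -10.17  -2.41]
```

Now push outward (tool x) beyond reach and see how the tilt grows.

```bash

python3 -m pendant '[[[4,-3,0,0],[8,-7,0,0],[12,-10,0,0],[17,-10,0,0],[22,-10,0,0]]]' | head -3
python3 -m pendant '[[[5,0,0,0],[10,0,0,0],[15,0,0,0],[20,0,0,0],[25,0,0,0]]]' | head -3
python3 st.py
```

```text
clock: 7.3
eef_pos: [663.9, 75.1, 522.6]
eef_rot: [3.033, -0.066, 0.007]
clock: 7.8
eef_pos: [724.4, 60.8, 459.8]
eef_rot: [3.035, -0.098, 0.008]
7.8 q [ 0.074  0.786  0.235 -0.126  2.026  1.582] p [724.4  60.8 459.8] F [ 0.4 -0.4  0.9] gap 93.7
tool axes (cols) [[0.995, -0.003, 0.098], [0.008, -0.994, -0.106], [0.098, 0.106, -0.989]]
```

```bash

python3 -m pendant '[[[30,0,-16,0],[30,0,-16,0],[30,0,-16,0],[30,0,-16,0],[30,0,-16,0]]]' | head -3
python3 -m pendant '[[[15,0,-30,0],[15,0,-30,0],[15,0,-30,0],[15,0,-30,0],[15,0,-30,0]]]' | head -3
python3 st.py
```

```text
clock: 8.3
eef_pos: [734.2, 54.3, 459.5]
eef_rot: [3.035, -0.129, 0.011]
clock: 8.8
eef_pos: [676.6, 58.0, 540.8]
eef_rot: [3.036, -0.158, 0.015]
8.8 q [ 0.076  0.668  0.235 -0.132  2.083  1.567] p [676.6  58.  540.8] F [ 0.3  0.1 -0.4] gap 93.8
tool axes (cols) [[0.987, -0.002, 0.158], [0.014, -0.995, -0.103], [0.157, 0.104, -0.982]]
```

```bash

python3 -m pendant '[[[30,0,-16,0],[30,0,-16,0],[30,0,-16,0],[30,0,-16,0],[30,0,-16,0]]]' | head -3
python3 -m pendant '[[[30,0,-16,0],[30,0,-16,0],[30,0,-16,0],[30,0,-16,0],[30,0,-16,0]]]' | head -3
python3 -m pendant '[[[20,0,-30,0],[20,0,-30,0],[20,0,-30,0],[20,0,-30,0],[20,0,-30,0]]]' | head -3
python3 -m pendant '[[[30,0,-16,0],[30,0,-16,0],[30,0,-16,0],[30,0,-16,0],[30,0,-16,0]]]' | head -3
python3 st.py
```

```text
clock: 9.3
eef_pos: [694.3, 52.3, 531.1]
eef_rot: [3.036, -0.185, 0.017]
clock: 9.8
eef_pos: [705.2, 48.3, 530.3]
eef_rot: [3.036, -0.217, 0.021]
clock: 10.3
eef_pos: [654.5, 51.7, 592.8]
eef_rot: [3.036, -0.248, 0.024]
clock: 10.8
eef_pos: [671.1, 48.4, 585.8]
eef_rot: [3.036, -0.275, 0.027]
10.8 q [ 0.062  0.606  0.236 -0.128  2.025  1.548] p [671.1  48.4 585.8] F [ 0.   0.1 -1.2] gap 93.6
tool axes (cols) [[0.962, -0.002, 0.273], [0.026, -0.995, -0.098], [0.272, 0.102, -0.957]]
```

```bash

for i in 1; do
python3 -m pendant '[[[30,0,-6,0],[30,0,-6,0],[30,0,-6,0],[30,0,-6,0],[30,0,-6,0]]]' | head -3
python3 -m pendant '[[[30,-3,-6,0],[30,-3,-6,0],[30,-3,-6,0],[30,-3,-6,0],[30,-3,-6,0]]]' | head -3
python3 -m pendant '[[[30,-3,-6,0],[30,-3,-6,0],[30,-3,-6,0],[30,-3,-6,0],[30,-3,-6,0]]]' | head -3
python3 -m pendant '[[[30,-3,-6,0],[30,-3,-6,0],[30,-3,-6,0],[30,-3,-6,0],[30,-3,-6,0]]]' | head -3
python3 -m pendant '[[[30,-3,-6,0],[30,-3,-6,0],[30,-3,-6,0],[30,-3,-6,0],[30,-3,-6,0]]]' | head -3
done
python3 st.py
```

```text
clock: 11.3
eef_pos: [713.4, 42.9, 553.5]
eef_rot: [3.035, -0.307, 0.031]
clock: 11.8
eef_pos: [744.7, 54.6, 528.6]
eef_rot: [3.035, -0.34, 0.035]
clock: 12.3
eef_pos: [768.0, 64.3, 511.8]
eef_rot: [3.035, -0.373, 0.038]
clock: 12.8
eef_pos: [785.1, 72.8, 502.6]
eef_rot: [3.036, -0.407, 0.042]
clock: 13.3
eef_pos: [797.2, 80.3, 499.9]
eef_rot: [3.036, -0.441, 0.046]
13.3 q [ 0.096  0.762  0.236 -0.128  1.707  1.599] p [797.2  80.3 499.9] F [ 0.4 -0.4 -0.6] gap 94.2
tool axes (cols) [[0.903, 0.001, 0.429], [0.042, -0.995, -0.086], [0.427, 0.095, -0.899]]
```

```bash

python3 -m pendant '[[[20,0,-14,0],[20,0,-14,0],[20,0,-14,0],[20,0,-14,0],[20,0,-14,0]]]' | head -3
for i in 1; do
python3 -m pendant '[[[30,0,-8,0],[30,0,-8,0],[30,0,-8,0],[30,0,-8,0],[30,0,-8,0]]]' | head -3
python3 -m pendant '[[[30,0,-4,0],[30,0,-4,0],[30,0,-4,0],[30,0,-4,0],[30,0,-4,0]]]' | head -3
python3 -m pendant '[[[30,0,-4,0],[30,0,-4,0],[30,0,-4,0],[30,0,-4,0],[30,0,-4,0]]]' | head -3
python3 -m pendant '[[[30,0,-4,0],[30,0,-4,0],[30,0,-4,0],[30,0,-4,0],[30,0,-4,0]]]' | head -3
python3 -m pendant '[[[30,0,-4,0],[30,0,-4,0],[30,0,-4,0],[30,0,-4,0],[30,0,-4,0]]]' | head -3
done
python3 st.py
```

```text
clock: 13.8
eef_pos: [766.3, 76.9, 553.2]
eef_rot: [3.036, -0.476, 0.05]
clock: 14.3
eef_pos: [772.9, 69.8, 559.5]
eef_rot: [3.036, -0.509, 0.054]
clock: 14.8
eef_pos: [788.6, 63.3, 556.1]
eef_rot: [3.035, -0.543, 0.058]
clock: 15.3
eef_pos: [799.3, 58.3, 558.5]
eef_rot: [3.033, -0.578, 0.063]
clock: 15.8
eef_pos: [805.9, 54.7, 565.5]
eef_rot: [3.032, -0.613, 0.068]
clock: 16.3
eef_pos: [809.0, 52.1, 576.5]
eef_rot: [3.03, -0.648, 0.072]
16.3 q [ 0.051  0.69   0.236 -0.099  1.566  1.555] p [809.   52.1 576.5] F [-0.2 -0.4  1.1] gap 94.3
tool axes (cols) [[0.795, 0.004, 0.607], [0.058, -0.996, -0.068], [0.604, 0.089, -0.792]]
```

```bash

python3 -m pendant '[[[0,0,0,0.146],[0,0,0,0.146]]]' | head -3
python3 st.py 413.9 -361 142
```

```text
clock: 16.5
eef_pos: [809.0, 52.2, 576.3]
eef_rot: [-3.14, -0.656, -0.115]
16.5 q [ 0.051  0.691  0.236 -0.099  1.565  1.703] p [809.   52.2 576.3] F [-0.6 -0.6  0.3] gap 93.8
tool axes (cols) [[0.787, -0.113, 0.606], [-0.091, -0.994, -0.068], [0.61, -0.001, -0.792]]
shift cm [-53.86  45.59  13.26]
```

```bash

python3 -m pendant '[[[-3.6,3.04,0.9,0],[-7.2,6.1,1.8,0],[-10.8,9.1,2.65,0],[-14.4,12.2,3.5,0],[-18,15.2,4.4,0]]]' | head -3
python3 -m pendant '[[[-3.6,3.04,0.9,0],[-7.2,6.1,1.8,0],[-10.8,9.1,2.65,0],[-14.4,12.2,3.5,0],[-18,15.2,4.4,0]]]' | head -3
python3 -m pendant '[[[-3.6,3.04,0.9,0],[-7.2,6.1,1.8,0],[-10.8,9.1,2.65,0],[-14.4,12.2,3.5,0],[-17.8,15.2,4.4,0]]]' | head -3
python3 st.py 486.5 -369.2 47.3
python3 - <<'E'
from h import *
snap('scene','s1.png');snap('top','t1.png')
E
```

```text
clock: 17.0
eef_pos: [710.6, -51.7, 468.6]
eef_rot: [3.138, -0.657, -0.105]
clock: 17.5
eef_pos: [578.6, -190.3, 324.0]
eef_rot: [3.137, -0.657, -0.105]
clock: 18.0
eef_pos: [448.4, -328.9, 180.6]
eef_rot: [3.137, -0.657, -0.105]
18.0 q [-0.908  0.122  1.957  0.735  0.708  0.284] p [ 448.4 -328.9  180.6] F [ 0.7  0.1 -0.3] gap 94.2
tool axes (cols) [[0.787, -0.108, 0.607], [-0.083, -0.994, -0.069], [0.611, 0.004, -0.792]]
shift cm [-4.81  3.55 13.15]
```

View pics/s1.png

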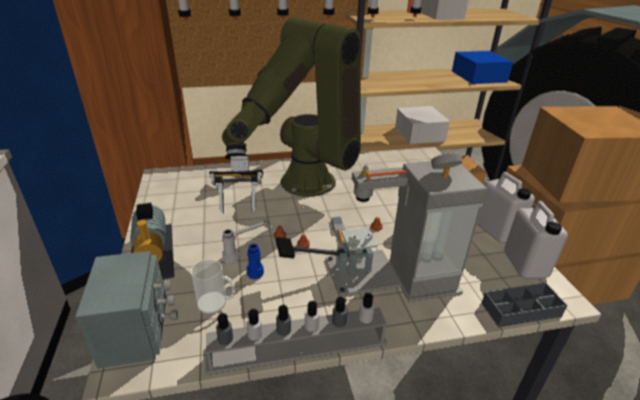

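View pics/t1.png

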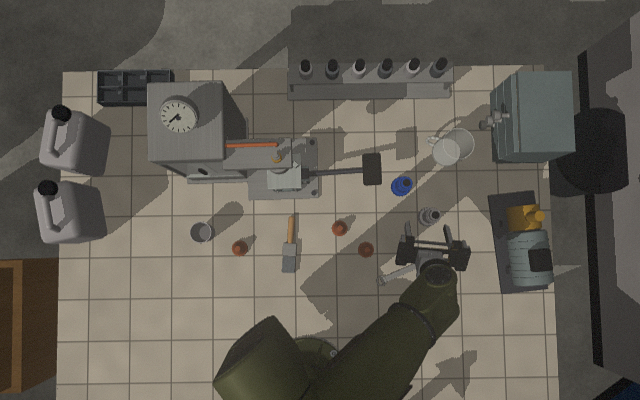

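```bash

python3 -m pendant '[[[-2.4,1.8,0.6,0],[-4.81,3.55,1.2,0],[-4.81,3.55,6,0],[-4.81,3.55,10,0],[-4.81,3.55,13.15,0]]]' | head -3
python3 -m pendant '[[[0,0,0,0],[0,0,0,0]]]' | head -3
python3 st.py 486.5 -369.2 47.3
python3 - <<'E'
from ov import *
for n,w in(('scene',(205,205,66,70)),('top',(400,190,66,66))):
  c=snap(n,n+'2.png'); s=manip.read_state(); 
  overlay(c,n+'2z.png',w,6,606.7,54.2,.013,[24],(479.8,-368.5))
E
```

```text
clock: 18.6
eef_pos: [489.1, -367.6, 46.6]
eef_rot: [3.139, -0.656, -0.107]
clock: 18.8
eef_pos: [488.1, -367.4, 48.3]
eef_rot: [3.14, -0.657, -0.108]
18.8 q [-0.893  0.464  1.888  1.032  0.525 -0.064] p [ 488.1 -367.4   48.3] F [-1.2 -0.4 -0.2] gap 94.2
tool axes (cols) [[0.787, -0.108, 0.607], [-0.085, -0.994, -0.067], [0.61, 0.001, -0.792]]
shift cm [-0.18  0.2  -0.01]
```

View pics/scene2z.png

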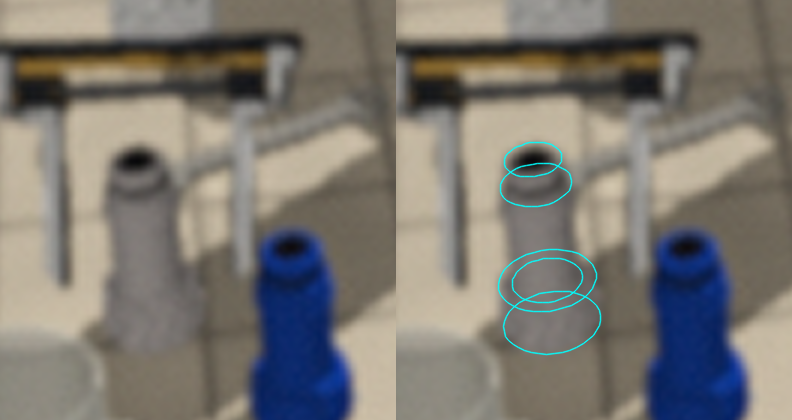

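View pics/top2z.png

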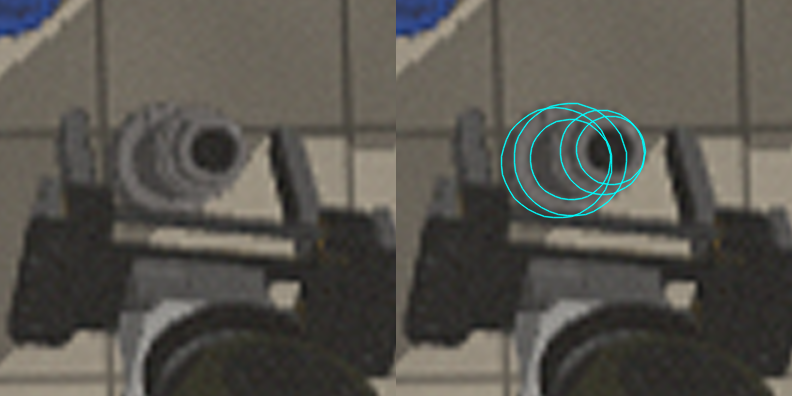

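```bash

python3 -m pendant '[[[-0.1,0.1,0,0],[-0.1,0.1,0,0],[-0.1,0.1,0,0],[-0.1,0.1,0,0],[-0.1,0.1,0,0]]]' -1 20
python3 -m pendant '[[[0,0,0,0],[0,0,0,0],[0,0,0,0]]]'
python3 st.py 487 -368 230
```

```text
clock: 19.4
eef_pos: [486.7, -368.9, 47.3]
eef_rot: [3.141, -0.657, -0.111]
wrist_force: [-0.3, -0.4, -0.4]
finger_gap: 57.4
clock: 19.7
eef_pos: [486.8, -368.9, 47.2]
eef_rot: [3.141, -0.657, -0.111]
wrist_force: [0.5, -0.9, -0.6]
finger_gap: 39.5
19.7 q [-0.896  0.466  1.889  1.035  0.525 -0.069] p [ 486.8 -368.9   47.2] F [ 0.5 -0.9 -0.6] gap 39.5
tool axes (cols) [[0.787, -0.111, 0.607], [-0.088, -0.994, -0.068], [0.61, 0.0, -0.792]]
shift cm [ 11.17  -0.08 -14.48]
```

```bash

python3 -m pendant '[[[2.8,0,-3.6,0],[5.6,0,-7.2,0],[8.4,0,-10.9,0],[11.2,0,-14.5,0]]]'
python3 st.py 526.7 52.2 227
```

```text
clock: 20.1
eef_pos: [486.5, -368.5, 232.0]
eef_rot: [3.141, -0.655, -0.112]
wrist_force: [0.2, -0.0, -1.4]
finger_gap: 39.2
20.1 q [-0.896  0.178  1.759  0.634  0.813  0.434] p [ 486.5 -368.5  232. ] F [ 0.2 -0.  -1.4] gap 39.2
tool axes (cols) [[0.788, -0.112, 0.606], [-0.088, -0.994, -0.068], [0.61, 0.0, -0.793]]
shift cm [-8.500e-01 -4.226e+01 -4.000e-02]
```

```bash

python3 -m pendant '[[[-0.1,-4.7,0,0],[-0.2,-9.4,0,0],[-0.3,-14.1,0,0],[-0.4,-18.8,0,0],[-0.5,-23.5,0,0]]]' | head -3
python3 -m pendant '[[[0,-4.7,0,0],[-0.1,-9.4,0,0],[-0.2,-14.1,0,0],[-0.3,-18.8,0,0],[-0.3,-18.8,0,0]]]'
python3 st.py 526.7 52.2 192
python3 - <<'E'
from ov import *
for n,w in(('scene',(325,155,60,100)),('top',(240,120,100,95))):
  c=snap(n,n+'3.png'); k=6 if n=='scene' else 4
  overlay(c,n+'3z.png',w,k,606.7,54.2,.013,[24])
E
```

```text
clock: 20.6
eef_pos: [508.7, -133.0, 227.2]
eef_rot: [3.141, -0.657, -0.112]
clock: 21.1
eef_pos: [527.5, 56.1, 225.2]
eef_rot: [-3.141, -0.657, -0.108]
wrist_force: [0.2, -0.0, -1.1]
finger_gap: 39.8
21.1 q [ 0.099 -0.054  2.024 -0.247  0.539  1.949] p [527.5  56.1 225.2] F [ 0.2 -0.  -1.1] gap 39.8
tool axes (cols) [[0.787, -0.108, 0.607], [-0.086, -0.994, -0.066], [0.61, -0.0, -0.792]]
shift cm [-2.05  0.39  2.61]
```

View pics/scene3z.png

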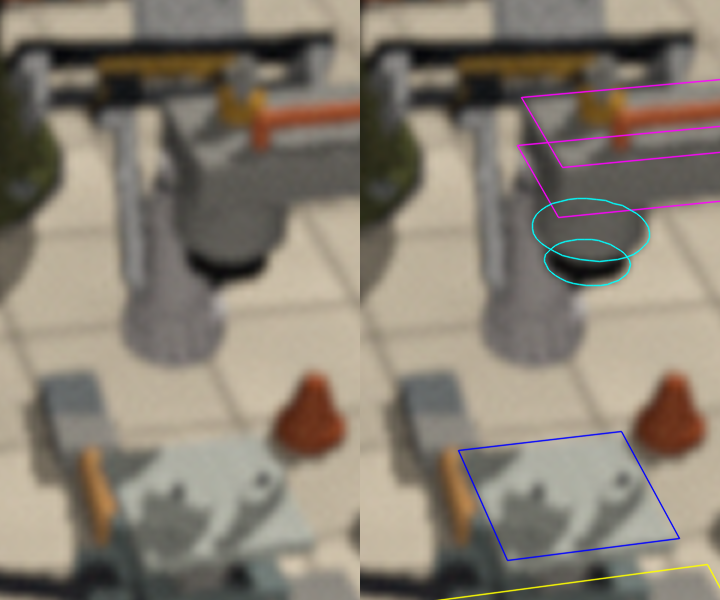

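View pics/top3z.png

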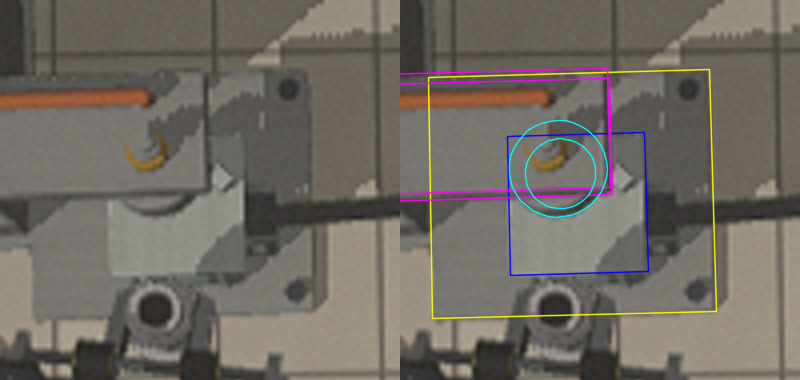

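```bash

python3 - <<'E'
from h import *
c=cams.camera('top')
print('bore',onz(c,(278.1,197.0),298).round(1))
print('deck corners',onz(c,(240+108/4-.5,120+274/4-.5),136).round(1),onz(c,(240+245/4-.5,120+273/4-.5),136).round(1))
print('pin', onz(c,(240+148/4-.5,120+144/4-.5),390).round(1))
E
```

```text
bore [520.1  57.7 298. ]
deck corners [559.9 102.8 136. ] [559.2   7.4 136. ]
pin [607.4  53.  390. ]
```

```bash

python3 -m pendant '[[[-1.1,0.2,1.5,0],[-2.2,0.2,2.9,0],[-2.2,0.2,2.9,0]]]'
python3 st.py 598.5 54.3 188.5
```

```text
clock: 21.55
eef_pos: [526.7, 48.8, 186.7]
eef_rot: [3.14, -0.653, -0.112]
wrist_force: [0.4, -0.0, -1.7]
finger_gap: 39.6
21.55 q [ 8.200e-02 -2.000e-03  2.072e+00 -2.810e-01  4.440e-01  1.981e+00] p [526.7  48.8 186.7] F [ 0.4 -0.  -1.7] gap 39.6
tool axes (cols) [[0.79, -0.113, 0.603], [-0.089, -0.994, -0.07], [0.607, 0.001, -0.795]]
shift cm [ 5.73 -1.36  4.15]
```

```bash

python3 -m pendant '[[[2,-0.7,1.4,0],[4,-1.3,2.8,0],[5.5,-1.3,4,0],[5.5,-1.3,4,0],[5.5,-1.3,4,0]]]'
python3 st.py 598.5 54.3 184
python3 - <<'E'
from ov import *
for n,w in(('scene',(325,165,60,85)),('top',(240,120,100,95))):
  c=snap(n,n+'4.png'); k=6 if n=='scene' else 4
  p=manip.read_state()['eef_pos']
  overlay(c,n+'4z.png',w,k,606.5,55.0,.013,[24],(p[0]-6.7,p[1]+.7,p[2]-47.2))
E
```

```text
clock: 22.05
eef_pos: [596.4, 54.8, 191.0]
eef_rot: [3.141, -0.656, -0.112]
wrist_force: [-0.2, -0.4, -1.8]
finger_gap: 39.8
22.05 q [ 0.083  0.149  1.899 -0.269  0.462  1.968] p [596.4  54.8 191. ] F [-0.2 -0.4 -1.8] gap 39.8
tool axes (cols) [[0.787, -0.112, 0.606], [-0.089, -0.994, -0.069], [0.61, 0.0, -0.792]]
shift cm [-0.26  0.02  0.69]
```

View pics/scene4z.png

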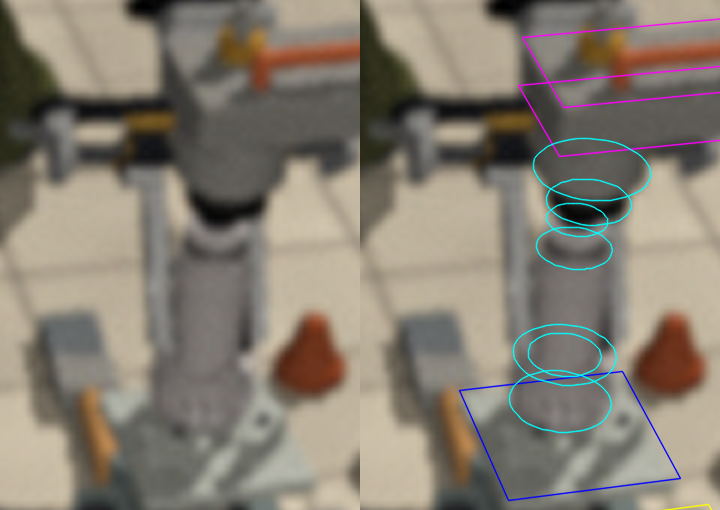

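View pics/top4z.png

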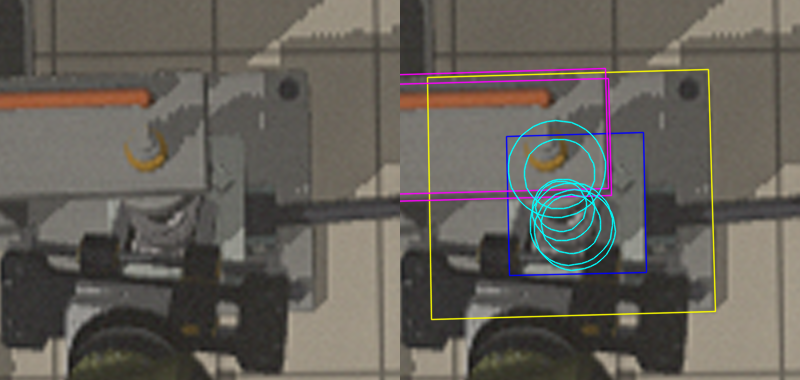

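```bash

python3 -m pendant '[[[-0.2,0,0.25,0],[-0.37,0,0.48,0],[-0.37,0,0.48,0],[-0.37,0,0.48,0]]]'
python3 -m pendant '[[[-0.06,0,0.08,0],[-0.12,0,0.16,0],[-0.12,0,0.16,0]]]'
python3 st.py 598.5 54.3 184
```

```text
clock: 22.55
eef_pos: [596.6, 55.6, 184.7]
eef_rot: [3.141, -0.656, -0.111]
wrist_force: [-0.4, 0.3, -1.9]
finger_gap: 39.6
clock: 22.85
eef_pos: [596.8, 55.6, 182.8]
eef_rot: [3.141, -0.657, -0.111]
wrist_force: [0.0, -0.1, -1.9]
finger_gap: 39.8
22.85 q [ 0.084  0.161  1.906 -0.281  0.442  1.981] p [596.8  55.6 182.8] F [ 0.  -0.1 -1.9] gap 39.8
tool axes (cols) [[0.787, -0.111, 0.607], [-0.088, -0.994, -0.068], [0.611, 0.0, -0.792]]
shift cm [0.22 0.11 0.02]
```

```bash

python3 -m pendant '[[[-0.06,0,0.08,0],[-0.06,0,0.08,0]]]' | sed -n 2,4p
python3 -m pendant '[[[-0.06,0,0.08,0],[-0.06,0,0.08,0]]]'| sed -n 2,4p
python3 -m pendant '[[[-0.06,0,0.08,0],[-0.06,0,0.08,0]]]'| sed -n 2,4p
```

```text
eef_pos: [597.2, 55.6, 182.6]
eef_rot: [3.142, -0.658, -0.111]
wrist_force: [-2.2, -0.7, 4.4]
eef_pos: [597.6, 55.7, 182.5]
eef_rot: [-3.141, -0.66, -0.111]
wrist_force: [-5.4, -1.6, 10.7]
eef_pos: [597.9, 55.6, 182.3]
eef_rot: [-3.141, -0.661, -0.111]
wrist_force: [-8.9, -1.4, 15.2]
```

```bash

python3 -m pendant '[[[0.12,0,-0.16,0],[0.12,0,-0.16,0]]]' | sed -n 2,4p
python3 -m pendant '[[[0,0,0,0],[0,0,0,0],[0,0,0,0],[0,0,0,0]]]' 0.6 | sed -n 2,5p
python3 -m pendant '[[[0,0,-2,0],[0,0,-5,0],[0,0,-8,0],[0,0,-8,0]]]'
python3 st.py
python3 - <<'E'
from ov import *
for n,w in(('scene',(325,165,60,85)),('top',(240,120,100,95))):
  c=snap(n,n+'5.png'); k=6 if n=='scene' else 4
  p=manip.read_state()['eef_pos']
  overlay(c,n+'5z.png',w,k,606.5,55.0,.013,[24],(590.5,56.3,136))
E
```

```text
eef_pos: [597.1, 55.6, 182.5]
eef_rot: [3.141, -0.658, -0.111]
wrist_force: [-3.6, -0.0, 6.8]
eef_pos: [596.7, 55.6, 181.5]
eef_rot: [3.141, -0.656, -0.111]
wrist_force: [0.3, -0.2, -0.5]
finger_gap: 68.1
clock: 24.45
eef_pos: [548.1, 61.4, 248.4]
eef_rot: [-3.141, -0.661, -0.111]
wrist_force: [1.0, -0.1, -0.1]
finger_gap: 75.1
24.45 q [ 0.109 -0.031  1.947 -0.242  0.59   1.947] p [548.1  61.4 248.4] F [ 1.  -0.1 -0.1] gap 75.1
tool axes (cols) [[0.784, -0.111, 0.61], [-0.088, -0.994, -0.067], [0.614, -0.001, -0.789]]
```

View pics/scene5z.png

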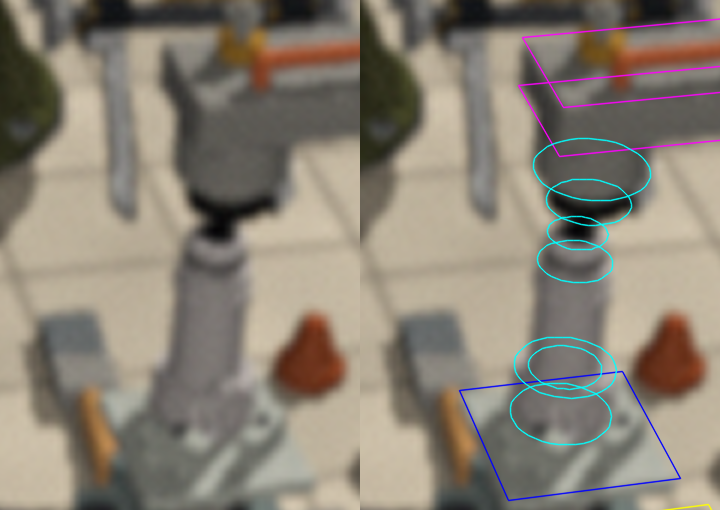

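View pics/top5z.png

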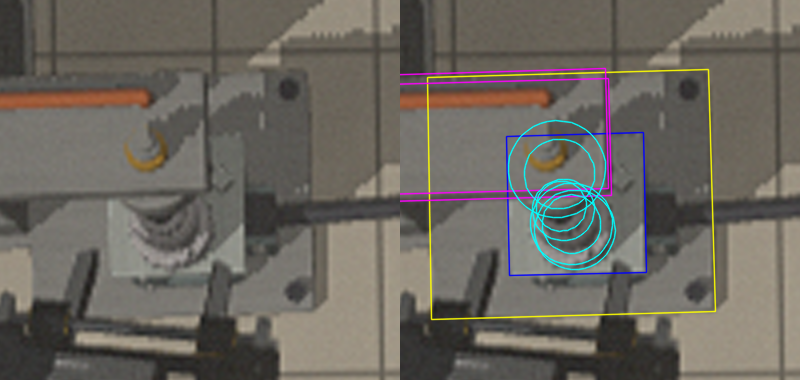

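```bash

python3 -m pendant '[[[-1.2,0.3,0.2,0],[-1.2,0.3,0.2,0],[-1.2,0.3,0.2,0],[-1.2,0.3,0.2,0],[-1.2,0.3,0.2,0]]]' -1 20| sed -n 2,5p
python3 -m pendant '[[[0,0,0,0],[0,0,0,0]]]'| sed -n 2,5p
python3 st.py 537 55.5 157
```

```text
eef_pos: [540.0, 59.0, 236.2]
eef_rot: [3.141, -0.656, -0.111]
wrist_force: [-0.4, -0.1, -0.5]
finger_gap: 38.5
eef_pos: [539.8, 59.0, 236.3]
eef_rot: [3.141, -0.657, -0.111]
wrist_force: [0.7, 0.3, 0.7]
finger_gap: 22.7
25.25 q [ 0.105 -0.037  1.98  -0.247  0.567  1.952] p [539.8  59.  236.3] F [0.7 0.3 0.7] gap 22.7
tool axes (cols) [[0.787, -0.111, 0.607], [-0.088, -0.994, -0.068], [0.611, 0.0, -0.792]]
shift cm [-5.03  0.38  6.14]
```

```bash

python3 -m pendant '[[[-2.5,0.2,3.1,0],[-5,0.38,6.1,0],[-5,0.38,6.1,0],[-5,0.38,6.1,0]]]'
python3 st.py 545 55.5 157
```

```text
clock: 25.65
eef_pos: [537.3, 55.5, 158.3]
eef_rot: [3.141, -0.656, -0.111]
wrist_force: [-0.3, 0.7, 1.6]
finger_gap: 0.8
25.65 q [ 0.097  0.071  2.075 -0.357  0.371  2.071] p [537.3  55.5 158.3] F [-0.3  0.7  1.6] gap 0.8
tool axes (cols) [[0.787, -0.111, 0.606], [-0.088, -0.994, -0.068], [0.61, 0.001, -0.792]]
shift cm [ 0.53 -0.09  0.57]
```

```bash

python3 -m pendant '[[[0.4,-0.06,0.3,0],[0.8,-0.11,0.6,0],[1.2,-0.17,0.9,0],[1.6,-0.22,1.2,0],[1.9,-0.26,1.45,0]]]'| sed -n 2,4p
python3 -m pendant '[[[0.16,-0.02,0.12,0],[0.16,-0.02,0.12,0]]]'| sed -n 2,4p
python3 -m pendant '[[[0.16,-0.02,0.12,0],[0.16,-0.02,0.12,0]]]'| sed -n 2,4p
python3 -m pendant '[[[0.16,-0.02,0.12,0],[0.16,-0.02,0.12,0]]]'| sed -n 2,4p
```

```text
eef_pos: [561.5, 55.4, 157.9]
eef_rot: [3.141, -0.657, -0.111]
wrist_force: [-1.7, -0.1, 0.7]
eef_pos: [563.1, 55.3, 157.5]
eef_rot: [3.141, -0.656, -0.111]
wrist_force: [-0.6, 0.3, -0.0]
eef_pos: [564.6, 55.1, 157.2]
eef_rot: [3.14, -0.655, -0.111]
wrist_force: [-7.8, -1.9, 2.6]
eef_pos: [565.7, 54.6, 156.9]
eef_rot: [3.139, -0.653, -0.111]
wrist_force: [-20.3, -4.5, 10.9]
```

```bash

python3 -m pendant '[[[-1,0.14,-0.8,0],[-3,0.4,-2.4,0],[-6,0.4,-6,0],[-8,0.4,-9,0],[-8,0.4,-9,0]]]'| sed -n 2,4p
python3 - <<'E'
from ov import *
for n,w in(('scene',(325,165,60,85)),('top',(240,120,100,95))):
  c=snap(n,n+'6.png'); k=6 if n=='scene' else 4
  overlay(c,n+'6z.png',w,k,606.5,55.0,.013,[24],(606.5,55,136))
E
python3 st.py
```

```text
eef_pos: [447.0, 64.9, 181.5]
eef_rot: [-3.141, -0.659, -0.111]
wrist_force: [1.3, -0.5, 0.7]
27.35 q [ 0.155 -0.176  2.246 -0.373  0.457  2.121] p [449.4  64.7 180.9] F [-0.4  0.1 -0.3] gap 0.2
tool axes (cols) [[0.786, -0.111, 0.608], [-0.088, -0.994, -0.067], [0.612, -0.0, -0.791]]
```

View pics/scene6z.png

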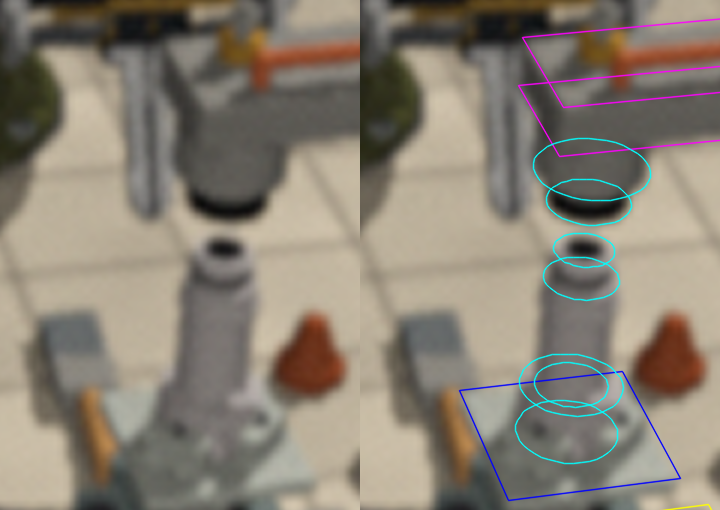

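View pics/top6z.png

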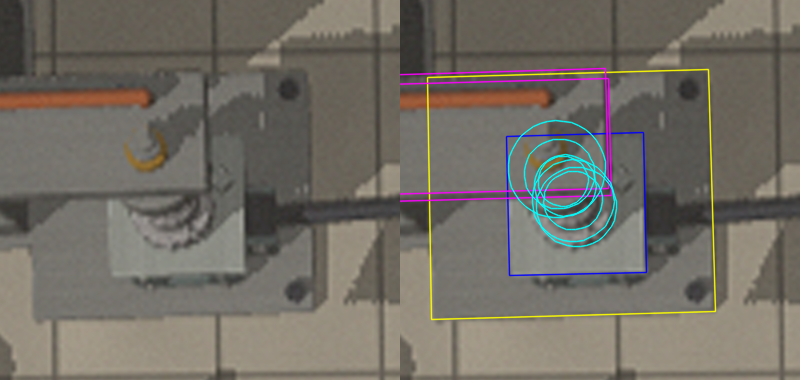

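```bash

python3 - <<'E'
from ov import *
c=cams.camera('top')
overlay(c,'top7z.png',(262,150,44,46),9,606.5,55.0,.013,[24],(606.5,55,136))
E
```

```text
(no output)
```

View pics/top7z.png

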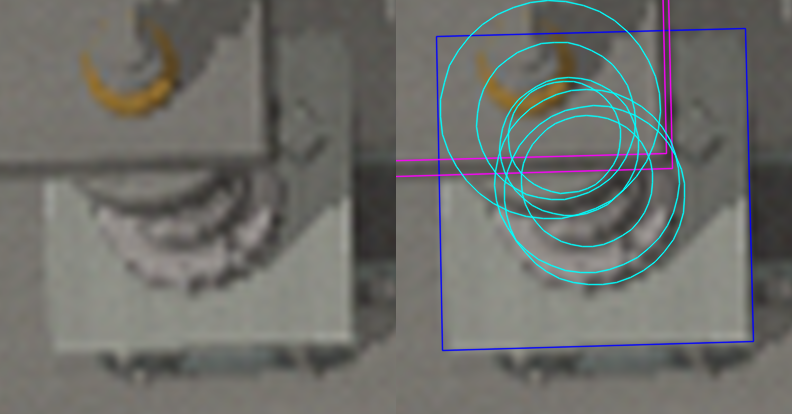

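```bash

python3 - <<'E'
from h import *
c=cams.camera('top'); r=models.regions_of('top','palm_pad')
for q in r[:2]:
    ys,xs=np.nonzero(q['pixels']); print(q['score'],q['point'],xs.min(),xs.max(),ys.min(),ys.max(),onz(c,q['point'],140))
E
python3 st.py 598 -183 185
```

```text
0.57 [366.3, 169.2] 301 381 153 185 [ 607.92007701 -175.83405592  140.        ]
27.5 q [ 0.155 -0.173  2.246 -0.373  0.458  2.121] p [449.6  64.4 179.7] F [ 0.4 -0.5 -0.2] gap 0.6
tool axes (cols) [[0.788, -0.111, 0.606], [-0.088, -0.994, -0.068], [0.61, 0.001, -0.793]]
shift cm [14.19 22.93 10.26]
```

```bash

python3 -m pendant '[[[2.2,3.6,1.6,0],[4.4,7.2,3.2,0],[6.6,10.8,4.8,0],[8.8,14.4,6.4,0],[11,18,8,0]]]'| sed -n 2,4p
python3 -m pendant '[[[2,3,1.4,0],[2.9,4.6,2,0],[2.9,4.6,2,0],[2.9,4.6,2,0]]]'| sed -n 2,4p
python3 st.py 598 -184 150
python3 - <<'E'
from h import *
for n in('scene','top'):
  c=cams.camera(n); s=c['frame'][:,:,::-1]
  u,v=(230,170) if n=='scene' else (330,120)
  cv2.imwrite('pics/%s8.png'%n,cv2.resize(s[v:v+110,u:u+110],None,fx=5,fy=5,interpolation=cv2.INTER_CUBIC))
E
```

```text
eef_pos: [561.9, -126.5, 182.9]
eef_rot: [3.141, -0.656, -0.112]
wrist_force: [1.2, 0.5, 0.1]
eef_pos: [590.3, -173.6, 184.3]
eef_rot: [-3.141, -0.654, -0.112]
wrist_force: [0.8, 0.3, -0.3]
28.4 q [-0.426  0.191  1.865  0.411  0.49   0.951] p [ 590.3 -173.6  184.3] F [ 0.8  0.3 -0.3] gap 0.7
tool axes (cols) [[0.788, -0.112, 0.605], [-0.089, -0.994, -0.068], [0.609, -0.0, -0.793]]
shift cm [-1.39  0.95  3.26]
```

View pics/scene8.png

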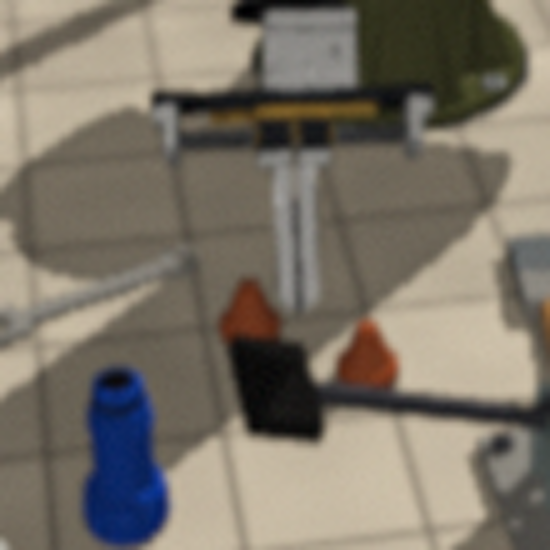

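View pics/top8.png

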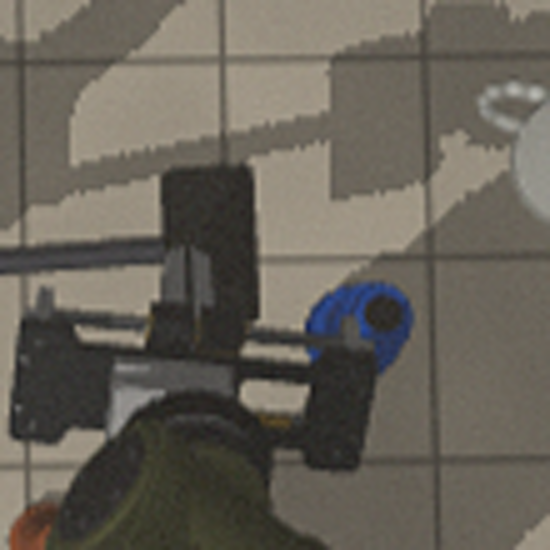

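```bash

python3 -m pendant '[[[-1,0,1.35,0],[-2.07,0,2.7,0],[-2.07,0,2.7,0],[-2.07,0,2.7,0]]]'| sed -n 2,4p
python3 -m pendant '[[[-0.9,0.25,1.2,0],[-1.8,0.5,2.4,0],[-2.6,0.75,3.5,0],[-3.5,1,4.7,0],[-4.0,1.05,5.3,0]]]'| sed -n 2,4p
python3 -m pendant '[[[0,0,0,0]]]'
python3 st.py 590 -184 73
```

```text
eef_pos: [590.7, -172.9, 152.1]
eef_rot: [3.141, -0.657, -0.111]
wrist_force: [0.3, -0.0, 1.0]
eef_pos: [591.2, -184.4, 86.6]
eef_rot: [3.14, -0.66, -0.111]
wrist_force: [2.1, 2.2, 6.0]
clock: 29.5
eef_pos: [590.9, -184.2, 86.4]
eef_rot: [3.14, -0.659, -0.111]
wrist_force: [0.4, -0.5, 4.5]
finger_gap: 0.3
29.5 q [-0.447  0.36   1.925  0.743  0.301  0.581] p [ 590.9 -184.2   86.4] F [ 0.4 -0.5  4.5] gap 0.3
tool axes (cols) [[0.786, -0.111, 0.608], [-0.087, -0.994, -0.069], [0.612, 0.001, -0.791]]
shift cm [-0.89 -0.01  1.  ]
```

```bash

python3 -m pendant '[[[-0.4,0,0.5,0],[-0.55,0,0.71,0],[-0.55,0,0.71,0]]]'| sed -n 2,4p
python3 -m pendant '[[[-0.18,0,0.24,0],[-0.18,0,0.24,0]]]'| sed -n 2,4p
python3 -m pendant '[[[-0.18,0,0.24,0],[-0.18,0,0.24,0]]]'| sed -n 2,4p
```

```text
eef_pos: [590.9, -184.2, 77.7]
eef_rot: [3.14, -0.659, -0.111]
wrist_force: [0.8, 0.3, 5.2]
eef_pos: [590.9, -184.1, 74.7]
eef_rot: [3.141, -0.659, -0.111]
wrist_force: [0.3, 0.5, 6.3]
eef_pos: [591.5, -184.3, 73.2]
eef_rot: [3.14, -0.661, -0.11]
wrist_force: [-8.5, 3.9, 20.4]
```

```bash

python3 -m pendant '[[[1.6,-0.4,-2.1,0],[3.2,-0.8,-4.2,0],[4.8,-1.1,-6.3,0],[5.3,-1.1,-7,0],[5.3,-1.1,-7,0]]]'
python3 st.py
python3 - <<'E'
from ov import *
c=cams.camera('scene')
overlay(c,'sc9.png',(325,150,60,100),6,605.5,56.3,.013,[24,36,48],(605.5,56.3,148))
s=c['frame'][:,:,::-1]; cv2.imwrite('pics/sc9b.png',cv2.resize(s[170:280,230:340],None,fx=5,fy=5,interpolation=cv2.INTER_CUBIC))
E
```

```text
clock: 30.7
eef_pos: [591.0, -173.0, 159.4]
eef_rot: [3.14, -0.658, -0.11]
wrist_force: [-0.4, -0.2, -1.0]
finger_gap: 0.8
30.7 q [-0.425  0.227  1.889  0.467  0.432  0.89 ] p [ 591.  -173.   159.4] F [-0.4 -0.2 -1. ] gap 0.8
tool axes (cols) [[0.786, -0.111, 0.608], [-0.087, -0.994, -0.069], [0.612, 0.001, -0.791]]
```

View pics/sc9.png

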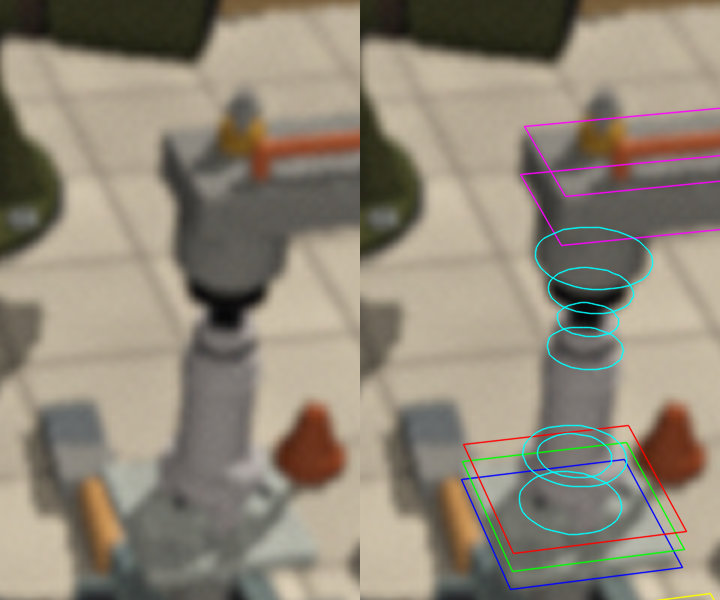

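View pics/sc9b.png

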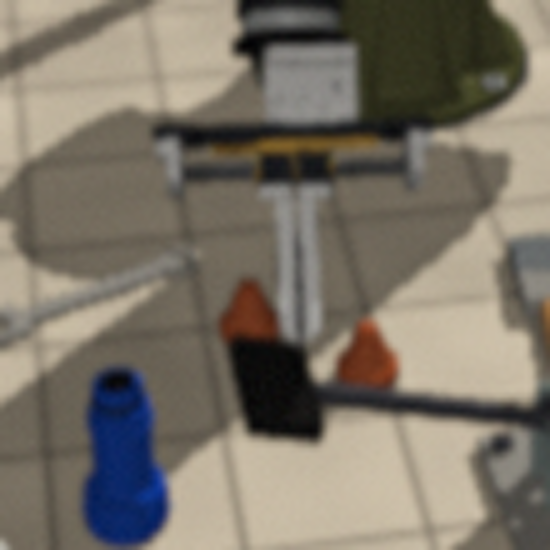

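```bash

python3 -m pendant '[[[-1.2,0.2,1.6,0],[-2.4,0.5,3.2,0],[-3.4,0.8,4.5,0],[-4.4,1.05,5.8,0],[-5.1,1.1,6.75,0]]]'| sed -n 2,4p
python3 -m pendant '[[[-0.2,0,0.25,0],[-0.2,0,0.25,0],[-0.2,0,0.25,0]]]'| sed -n 2,4p
```

```text
eef_pos: [590.2, -184.3, 72.3]
eef_rot: [3.141, -0.656, -0.112]
wrist_force: [-37.2, 20.8, 94.5]
eef_pos: [592.4, -185.9, 73.0]
eef_rot: [3.137, -0.663, -0.111]
wrist_force: [4.3, -0.9, 20.9]
```

```bash

python3 -m pendant '[[[1.6,-0.4,-2.1,0],[3.2,-0.8,-4.2,0],[4.8,-1.1,-6.3,0],[5.5,-1.1,-7.2,0],[5.5,-1.1,-7.2,0]]]'
python3 st.py 591 -184 80
python3 - <<'E'
from ov import *
c=cams.camera('scene')
overlay(c,'sc10.png',(325,150,60,100),6,605.5,56.3,.013,[36,48,60],(605.5,56.3,160))
s=c['frame'][:,:,::-1]; cv2.imwrite('pics/sc10b.png',cv2.resize(s[170:280,230:340],None,fx=5,fy=5,interpolation=cv2.INTER_CUBIC))
E
```

```text
clock: 32.05
eef_pos: [591.2, -173.2, 161.0]
eef_rot: [3.141, -0.657, -0.111]
wrist_force: [-0.8, 0.5, -1.1]
finger_gap: 0.4
32.05 q [-0.425  0.226  1.887  0.461  0.437  0.896] p [ 591.2 -173.2  161. ] F [-0.8  0.5 -1.1] gap 0.4
tool axes (cols) [[0.787, -0.111, 0.607], [-0.088, -0.994, -0.068], [0.611, 0.0, -0.792]]
shift cm [-4.88  1.08  6.48]
```

View pics/sc10.png

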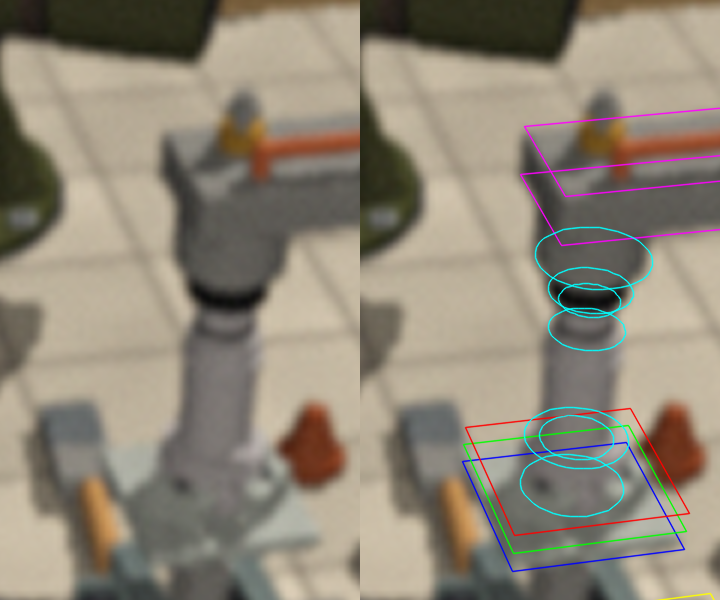

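View pics/sc10b.png

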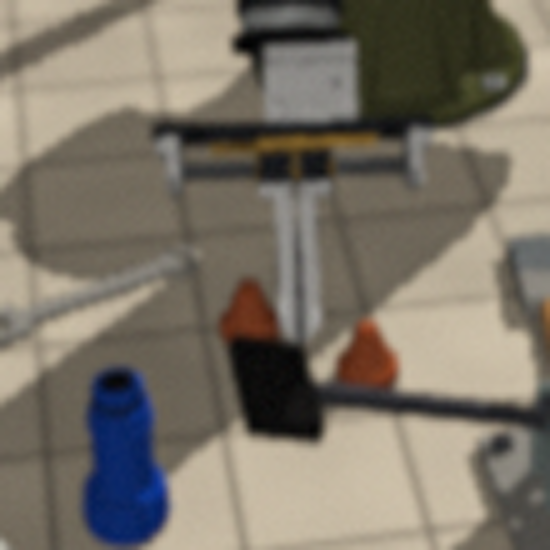

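```bash

python3 -m pendant '[[[-1.2,0.2,1.6,0],[-2.4,0.5,3.2,0],[-3.4,0.8,4.5,0],[-4.3,1.05,5.7,0],[-4.8,1.08,6.4,0]]]'| sed -n 2,4p
python3 -m pendant '[[[-0.15,0,0.2,0],[-0.3,0,0.4,0],[-0.3,0,0.4,0]]]'| sed -n 2,4p
python3 -m pendant '[[[-0.15,0,0.2,0],[-0.15,0,0.2,0]]]'| sed -n 2,4p
```

```text
eef_pos: [590.3, -184.1, 78.3]
eef_rot: [-3.141, -0.654, -0.112]
wrist_force: [-1.5, 1.9, 9.9]
eef_pos: [590.4, -184.0, 74.2]
eef_rot: [-3.142, -0.655, -0.112]
wrist_force: [-2.5, 1.3, 7.8]
eef_pos: [591.2, -184.5, 73.4]
eef_rot: [3.14, -0.658, -0.112]
wrist_force: [-4.4, 1.6, 15.8]
```

Stop reached (force jump to 16 N at z 73.4). Release and check.

```bash

python3 -m pendant '[[[1.6,-0.4,-2.1,0],[3.2,-0.8,-4.2,0],[4.8,-1.1,-6.3,0],[5.5,-1.1,-7.2,0],[5.5,-1.1,-7.2,0]]]' | sed -n 2,4p
python3 -m pendant '[[[0,0,-4,0],[0,0,-8,0],[0,0,-12,0],[0,0,-12,0]]]'
python3 - <<'E'
from ov import *
c=cams.camera('scene')
overlay(c,'sc11.png',(325,150,60,100),6,605.5,56.3,.013,[48,60,72],(605.5,56.3,172))
s=c['frame'][:,:,::-1]; cv2.imwrite('pics/sc11b.png',cv2.resize(s[150:290,220:380],None,fx=4,fy=4,interpolation=cv2.INTER_CUBIC))
c=cams.camera('top')
overlay(c,'top11.png',(262,150,44,46),9,605.5,56.3,.013,[60],(605.5,56.3,172))
E
```

```text
eef_pos: [592.0, -173.1, 164.0]
eef_rot: [3.141, -0.657, -0.111]
wrist_force: [0.8, 0.9, -1.5]
clock: 34.0
eef_pos: [518.4, -165.0, 261.4]
eef_rot: [3.14, -0.66, -0.11]
wrist_force: [0.7, -0.4, -0.0]
finger_gap: 0.2
```

View pics/sc11.png

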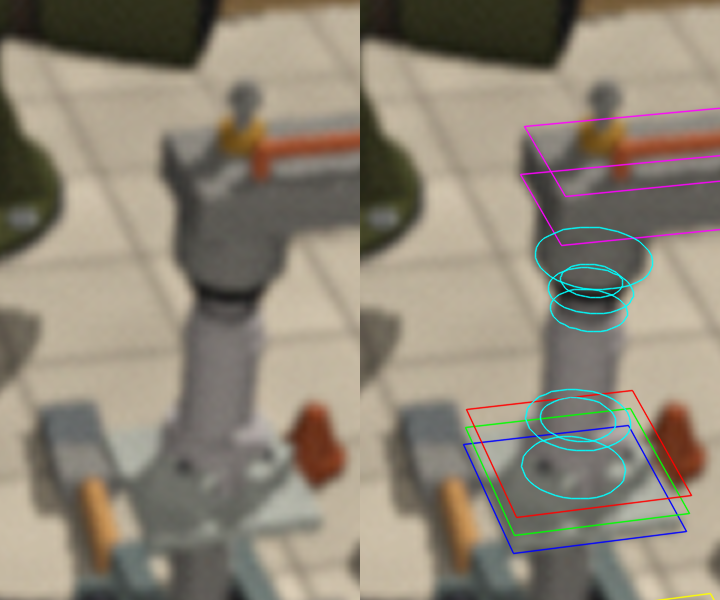

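View pics/sc11b.png

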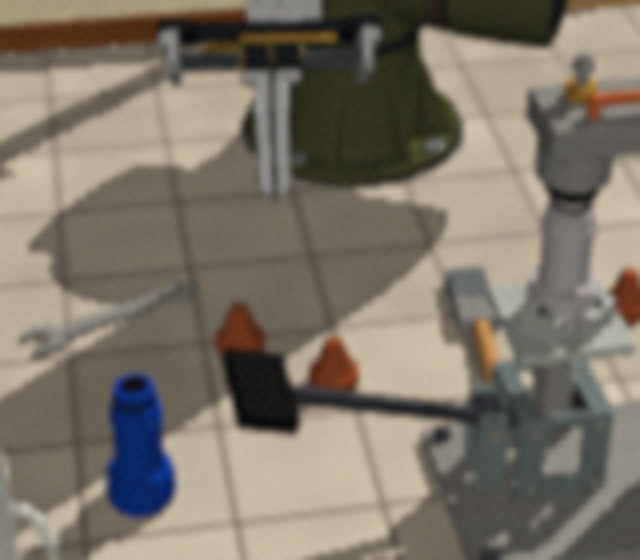

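View pics/top11.png

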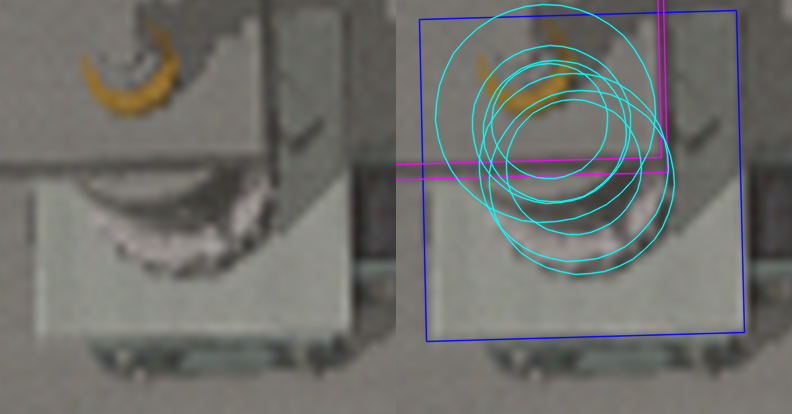

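```bash
python3 -m pendant '[[[0,0,0,0],[0,0,0,0],[0,0,0,0],[0,0,0,0],[0,0,0,0]]]'; python3 -c "
from h import *
print(manip.sign_off())"
```

```text
clock: 34.6
eef_pos: [519.1, -164.7, 258.7]
eef_rot: [3.141, -0.656, -0.111]
wrist_force: [-0.4, -0.8, 0.5]
finger_gap: 0.3
the job is handed in; nothing more can be done
None
```

The white nozzle stands upright, collar down, home in the vee, and is jacked into the seal at the 60 mm tooth. I handed the job in at 34.6 s; no verdict came back.

**What I did**
- **Tilt:** The moves cannot tilt the tool directly. I pushed the arm past its reach until the gripper leaned back about 38°, then picked up the nozzle and set it on the deck.
- **Home:** I pushed the collar back with closed fingers until the vee stopped it, reaching about 20 N.
- **Strokes:** I matched the starting tooth to 24 mm in the pictures and gave three full strokes, each pressed to the lever's stop, then let the lever rise. The deck showed about 36, 48 and 60 mm after each.

**Last checks**
- **Seal and lift:** The deck outline fits the 60 mm tooth to within about 2 mm. The pin stands visibly higher, by roughly 5 mm, and the ring is pushed up into the head.
- **Lever and arm:** The pad is back at its rest position. The arm is clear of everything, with wrist force below 1 N.
- **Other things:** I saw no bystander moved in the views I checked, but I did not measure each one.

**What disagreed**
- My first stand position was about 2 mm off; the deck in the picture and the contact with the vee corrected it.
- The first lift estimate came out at 18 mm, between teeth; a closer overlay showed 24 mm.
- The second stroke came down too fast and the wrist force read 94.5 N in passing, under the 120 N limit, so I slowed the third.

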